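# Release the sprung safety hook of a filter locker and open its door

## Task

Open the small white locker on the bench. Its door is held by a sprung hook: reach down into the slot behind the top of the door, press the hook down gently and not too far, draw the door out while it is held down, then swing the door open to about a right angle and leave it standing there. The plastic hook snaps if it is rammed or the door is forced, so feel your way and do not fling the door; leave the bottle, the box and the cup where they stand.

Things in the scene. Friction and masses are not known exactly. Their poses are not given: they have to be found in the camera images.
- locker: White metal box standing on the bench, 220 deep (its x, door included) x 220 wide (y) x 180 mm high (z). Origin: centre of its underside. x points from the door into the locker, y along the door towards the hinge, z up. Site slot lies at (-76, -40, 180) mm.
- slot (a point): Centre of the slot over the hook, level with the locker's top, axes as the locker. The slot is open above, 36 mm wide: its front edge (18 mm to -x) is the grey door's back face, its rear edge (18 mm to +x) the top panel. It runs 50 mm to each side along y. In it lies the hook's flat white arm, 32 mm wide along y, spanning the slot, its upper face 26 mm below this point when up; free space beneath.
- slot_rear (a point): Middle of the slot's rear edge, at the top (18 mm to +x of slot). Under it sits a steel keeper; an upturned nose on the hook's arm catches behind it (up to 4 mm of play). The keeper's height differs each time and is not measured: the nose comes free with the hook pressed somewhere from 3.5 to 18.5 mm; 2.5 mm further down the arm meets the keeper's rigid sill. Within those 2.5 mm the door can be drawn out.
- hinge (a point): Point on the door's upright hinge axis, level with the locker's top: 26 mm to -x and 144 mm to +y of point slot, axes as the locker. It does not move as the door swings.
- door_corner (a point): Top of the door's free edge, mid-thickness, 210 mm from the hinge axis. The door is a grey panel 16 mm thick, 212 mm wide, its centre plane on the hinge axis, its top level with the locker's top; no handle. Axes as the locker's when shut, turning with the door.
- door (a joint): Door angle, rad: 0 shut, growing as the free edge swings out of the locker (clockwise seen from above) to a stop at 1.75. The hook is clear of the keeper beyond 0.2. The hinge is stiff (about 0.15 N m friction), so the door stays where it is left. Pushing it with over 25 N is forcing it.
- hook (a joint): How far the hook is pressed straight down, m: 0 up, 0.030 its own stop. It sits on the door's back and moves with the door. A spring returns it: about 3.6 N to start, 0.3 N more per mm; meeting the keeper's sill is felt as a sharp rise of force. Over 25 N on the hook breaks it.
- wash_bottle: White bottle with red cap, 64 mm across, 170 mm high, beside the locker on its -y side; leave alone. Origin at the centre of its underside.
- tip_box: Blue box with clear lid, 120 x 85 x 77 mm, on the bench on the locker's +y side; leave alone. Origin at the centre of its underside.
- funnel_cup: Amber cup, 68 mm across, 85 mm high, standing on the rear of the locker's top; leave alone. Origin at the centre of its underside.

How it is judged:
On the way, in this order (a step that is already met when the one before it is completed fails the run):
1. the hook is pressed down at least 3 mm while the door is still shut (value of joint hook above 0.003 m and value of joint door below 0.06 rad), for 0.1 s.
2. the door is drawn out past the keeper (0.2 rad) (value of joint door above 0.2 rad), for 0.1 s.
At the end, for the whole second after the job is handed in: The door stands still, open at least 1.25 rad (about 72 degrees) up to its stop, the hook has sprung back up (within 2 mm), and bottle, box and cup are within 20 mm of where they stood (value of joint door above 1.25 rad and velocity of joint door between -0.05 and 0.05 rad/s and value of joint hook below 0.002 m and distance of each of wash_bottle, tip_box, funnel_cup from where it was at the start of the episode below 0.02 m); the robot touches nothing.
It fails at once if more than 25 N on the hook from the robot (it snaps) (contact force between any of the fingers, the arm and hook above 25 N).
It fails at once if the door is forced with more than 25 N (contact force between any of the fingers, the arm and door_c0 above 25 N).
It fails at once if the door is flung (over 3 rad/s) (velocity of joint door above 3 rad/s).
It fails at once if bottle, box or cup pushed more than 20 mm or tipped (distance of any of wash_bottle, tip_box, funnel_cup from where it was at the start of the episode above 0.02 m or angle between any of wash_bottle, tip_box, funnel_cup's own z axis and vertical above 0.4 rad).
It also fails if it takes over 72 s, if anything falls off the work surface, if the arm or the gripper's body presses on something with over 40 N, if the wrist force passes 120 N, or if a joint passes its speed limit or range.

## Robot

A 6-joint arm with a two-finger parallel gripper is mounted at the origin on the work surface. World frame = base frame: x ahead of the robot, y to its left, z up, the work surface at z = 0. Lengths are in m, angles in rad, forces in N, time in s.
With the tool pointing down it reaches from about 0.375 to 0.9 m from the base axis. Payload 3.1 kg.
Tool frame: the origin (TCP) lies midway between the tips of the shut fingers; the grasp point (between the pads) lies 19 mm behind it; z points along the fingers, y is the direction in which the jaws open and shut (so a half turn about z gives the same grasp; the last joint's range is limited). The gripper opens to 87 mm and grips with 3 to 60 N. Pads are 19 mm wide; open, the fingers measure 117 mm over their backs; the gripper's body (75 mm by 190 mm) begins 51 mm behind the grasp point.
Start: joints at [0.943, 0.527, 1.433, -0, 1.181, -0.178], TCP at [0.272, 0.563, 0.223] pointing down, gripper open.
Joint ranges: [-3.08, 3.08], [-0.75, 2.2], [0.22, 2.44], [-1.43, 4.57], [0, 2.65], [-2.85, 2.85]. Speed limits (rad/s): [2.79, 2.79, 3.14, 3.14, 3.14, 3.14].

## Interface

Orientations are given as a unit quaternion [x, y, z, w].
In Python, from rig import robot gives the robot as it stands.
- The arm moves only by the tool move_arm, never from a script. Its argument "rows" is one flat list of numbers, 7 for each row, row after row: the shift along the world's x, y, z in mm, then the turn, a rotation vector about the world's x, y, z in rad, then the closure, from 0 (fully open) to 1 (shut). A call has 1 to 12 rows; each row shifts and turns the commanded pose from where the row before left it; what a row does not reach is not made up. A row lasts 1/10 s, in which the tool goes at most 50 mm and 8.59 degrees, less where a joint would pass 70% of its speed; a pose out of reach is approached as far as the arm can. A call with a gripper value outside its range is refused whole. The fingers move at their own pace and stop on an object; "grip_force" is the grip in N (left out, the last holds). Time passes only in rows, so rows that do not move let the fingers close. It gives the time, the measured TCP pose, the force and the opening at its end, in the units of the state.
- robot.get_obs(): the state, without advancing time (a new reading comes with each control period).
- robot.camera(name): name is "scene" or "top"; returns a dict with "color" (480x640x3 uint8, red, green, blue), "z_map" (480x640 float32, m along the optical axis (not along the pixel's ray), 0 where there is no reading), "camera_matrix" (3x3 intrinsics, pixels), "distortion" ([k1, k2, p1, p2, k3] as OpenCV has them; the pictures are not rectified), "R" (3x3) and "t" (3): a world point X has camera coordinates R X + t. Camera axes: x right, y down, z forward; pixel columns grow to the right and rows downward; lengths in m; the calibration is good to about 2 mm. A picture is of the moment at which its call begins.
- robot.hand_in(): hands the job in, once; it reports no verdict.
Trained networks look in the newest picture that a camera, given by its name, has taken for a name from the list of things; names that differ only in an ending like _2 or _b are one class to them, and where a whole thing is asked for, a point or a joint stands for the part that bears it (a point fixed in the world has none). Each returns a list of dicts, best first, with "conf" (0 to 1); they miss things now and then, are a little off and sometimes report something else, mostly with a low value. They report only what shows in the picture. A call takes as long as a camera call.
- robot.search_frame(camera, thing): "at" ([column, row] in pixels, amid what is visible of it).
- robot.spot_point(camera, thing): "at" ([column, row] in pixels: a listed point, or the origin of a listed thing).
The state is a dict: "time": time; "q": joint angles; "joint_velocities": joint speeds; "joint_torque": joint torques, N m; "position": TCP position; "tool_rot": TCP orientation; "ft_force": force on the tool from outside, world axes, zero at the start; "moment": the same for the moment, N m; "grip_width": finger opening in m.
Only numpy, scipy, OpenCV 4.12 (cv2) and the standard library are available. Lean on these libraries where they do the work, as an engineer would, in place of code of your own. Each camera call takes 0.05 s, during which the arm holds its last target.

## Working session

There is one attempt and no reset: what is moved stays moved. The work goes in short steps, Python scripts to look and compute and a tool call to move; the robot and the scene stay as the last step left them, time stands still between calls to the robot, and variables do not carry over. Pictures are saved under pics/ and viewed, and the job is handed in when it is done.

Besides the shell and the picture viewer there is one more tool, called after "Request:" as name(argument=value, ...) on one line, values as JSON. move_arm: Moves the arm, as the interface text tells. Its arguments: {"type":"object","properties":{"rows":{"type":"array","items":{"type":"number"}},"grip_force":{"type":"number"}},"required":["rows"]}

```bash
ls; mkdir -p pics
cat > h.py <<'E'
import numpy as np, cv2
from rig import robot
def pt(c,uv,win=2,z=None):
    u,v=uv; K=np.array(c["camera_matrix"]);D=np.array(c["distortion"]);R=np.array(c["R"]);t=np.array(c["t"])
    p=cv2.undistortPoints(np.array([[[u,v]]],float),K,D)[0,0]
    d=R.T@np.array([p[0],p[1],1]); o=-R.T@t
    if z is not None: return o+d*(z-o[2])/d[2]
    w=c["z_map"][int(v)-win:int(v)+win+1,int(u)-win:int(u)+win+1]; w=w[w>0]
    return o+d*np.median(w) if len(w) else None
def proj(c,X):
    R=np.array(c["R"]);t=np.array(c["t"]); return cv2.projectPoints(np.array(X,float).reshape(-1,1,3),cv2.Rodrigues(R)[0],t,np.array(c["camera_matrix"]),np.array(c["distortion"]))[0][:,0]
E
python3 - <<'E'
from h import *
print(robot.get_obs())
for n in ("scene","top"):
    c=robot.camera(n); cv2.imwrite(f"pics/a_{n}.png",c["color"][:,:,::-1])
    np.savez(f"a_{n}.npz",**c)
    for th in ("locker","slot","slot_rear","hinge","door_corner","wash_bottle","tip_box","funnel_cup"):
        for r in robot.spot_point(n,th)[:2]:
            print(n,th,np.round(r["at"]),round(r["conf"],2),np.round(pt(c,r["at"]),4), np.round(pt(c,r["at"],z=0.18),4))
print(robot.get_obs()["time"])
E
```

```text
pics
{'time': 0.0, 'q': array([ 9.42546096e-01,  5.28491934e-01,  1.43389364e+00,  2.31691294e-05,
        1.18141082e+00, -1.78510818e-01]), 'joint_velocities': array([-5.02392463e-05, -3.20246182e-04,  3.80081779e-04, -1.71525328e-03,
        7.94081734e-04,  2.36774757e-04]), 'joint_torque': array([ 6.31365274e-04, -4.40040350e+01, -1.76591724e+01,  6.36188406e-02,
        5.81084308e-02, -1.50805608e-04]), 'position': array([0.27124225, 0.56225993, 0.22155857]), 'tool_rot': array([ 2.22983514e-01,  9.74821593e-01, -1.00922881e-03, -4.42369795e-04]), 'ft_force': array([ 0.65722574, -0.63605972, -0.14244085]), 'moment': array([ 0.00484789, -0.00915367,  0.0121591 ]), 'grip_width': 0.08729965420997238}
scene slot [339. 194.] 0.91 [ 0.6199 -0.0017  0.1349] [0.6388 0.023  0.18  ]
scene slot_rear [328. 194.] 0.9 [ 0.6169 -0.0362  0.0902] [0.6528 0.0142 0.18  ]
scene hinge [398. 260.] 0.82 [0.6331 0.1692 0.1796] [0.6333 0.1693 0.18  ]
scene door_corner [335. 157.] 0.85 [ 0.5158 -0.1563  0.0009] [ 0.6009 -0.0414  0.18  ]
scene tip_box [368. 386.] 0.92 [0.7575 0.2779 0.0776] [0.7798 0.2941 0.18  ]
scene funnel_cup [295. 260.] 0.62 [0.776  0.1146 0.2445] [0.7601 0.0849 0.18  ]
top slot [332. 274.] 0.93 [0.64   0.0301 0.154 ] [0.6373 0.0299 0.18  ]
top slot [337. 262.] 0.72 [0.6568 0.0218 0.1792] [0.6567 0.0218 0.18  ]
top slot_rear [340. 262.] 0.56 [0.6567 0.0181 0.1793] [0.6566 0.0181 0.18  ]
top door_corner [375. 293.] 0.66 [ 0.6176 -0.0526  0.003 ] [ 0.6054 -0.0409  0.18  ]
top wash_bottle [420. 274.] 0.82 [ 0.6437 -0.1238  0.1223] [ 0.6378 -0.1156  0.18  ]
top tip_box [213. 228.] 0.69 [0.7326 0.2553 0.0766] [0.7141 0.2333 0.18  ]
top tip_box [247. 272.] 0.55 [0.6567 0.2007 0.0013] [0.6384 0.1736 0.18  ]
top funnel_cup [299. 202.] 0.65 [0.7578 0.0877 0.1854] [0.759 0.088 0.18 ]
0.9
```

View pictures.

View pics/a_scene.png

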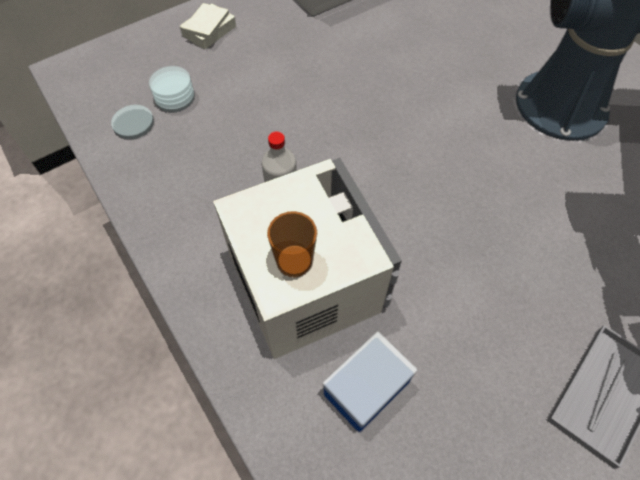

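View pics/a_top.png

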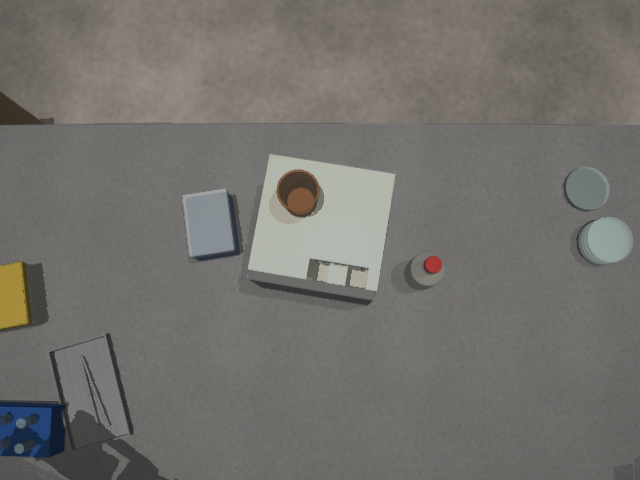

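Run:
```python
from h import *
c=dict(np.load("a_top.npz")); s=dict(np.load("a_scene.npz"))
a=cv2.resize(c["color"][245:310,240:385],None,fx=5,fy=5,interpolation=cv2.INTER_CUBIC)
b=cv2.resize(s["color"][150:275,300:410],None,fx=4,fy=4,interpolation=cv2.INTER_CUBIC)
for cc,im,o,f in ((c,a,(240,245),5),(s,b,(300,150),4)):
    y=np.array([0.030,0.210]);y/=np.linalg.norm(y);x=np.array([y[1],-y[0]]);h=np.array([.633,.169])
    def L(dx,dy,z): return np.r_[h+dx*x+dy*y,z]
    P=[L(0.026,-.144,.18),L(0.044,-.144,.18),L(0,0,.18),L(0,-.21,.18),L(.008,-.094,.18),L(.008,-.194,.18),L(.044,-.094,.18),L(.044,-.194,.18),L(.026,-.128,.154),L(.026,-.160,.154)]
    for i,q in enumerate(proj(cc,P)):
        q=(q+.5-np.array(o))*f-.5; cv2.circle(im,tuple(int(v) for v in q),3,(255,0,0) if i<8 else (0,255,0),-1)
cv2.imwrite("pics/b1.png",a[:,:,::-1]);cv2.imwrite("pics/b2.png",b[:,:,::-1])
```

```text
(no output)
```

View pics/b1.png

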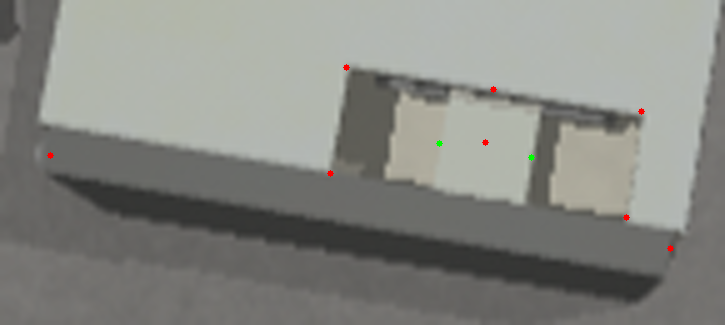

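View pics/b2.png

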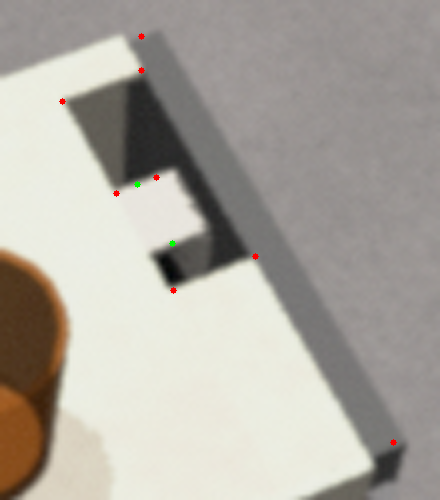

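Request:
move_arm(rows=[10,-15,10,0,0,0.015,1,18,-27,8,0,0,0.016,1,18,-27,8,0,0,0.016,1,18,-27,8,0,0,0.016,1,18,-27,4,0,0,0.016,1,18,-27,0,0,0,0.016,1,18,-27,0,0,0,0.016,1,18,-27,0,0,0,0.016,1,18,-27,0,0,0,0.016,1,18,-27,0,0,0,0.016,1,18,-27,0,0,0,0.016,1,18,-27,0,0,0,0.016,1], grip_force=20)

```text
time: 2.1
position: [0.4804, 0.2497, 0.2607]
tool_rot: [0.129, 0.992, 0.0, 0.0]
ft_force: [0.9, 0.4, -0.1]
grip_width: 0.0025
```

Request:
move_arm(rows=[18,-27,0,0,0,0.016,1,18,-27,0,0,0,0.016,1,18,-27,0,0,0,0.016,1,18,-27,0,0,0,0.016,1,18,-27,0,0,0,0.016,1,18,-27,0,0,0,0.016,1,18,-27,0,0,0,0.016,1,18,-27,0,0,0,0.006,1,0,0,0,0,0,0,1,0,0,0,0,0,0,1])

```text
time: 3.1
position: [0.6236, 0.0343, 0.2602]
tool_rot: [0.071, 0.997, 0.0, -0.0]
ft_force: [-0.2, 0.1, -0.2]
grip_width: 0.0002
```

```bash
cat > st.py <<'E'
from h import *
from scipy.spatial.transform import Rotation as Ro
o=robot.get_obs(); R=Ro.from_quat(o["tool_rot"]).as_matrix()
y=np.array([0.030,0.210]);y/=np.linalg.norm(y);x=np.array([y[1],-y[0]]);h=np.array([.633,.169])
d=o["position"][:2]-h
print("t",o["time"],"pos",np.round(o["position"]*1e3,2),"yaw",np.degrees(np.arctan2(R[1,1],R[0,1])).round(2),"zax",R[:,2].round(4),"F",o["ft_force"].round(2),"M",o["moment"].round(3),"w",o["grip_width"].round(4))
print("rel slot in locker xy mm",((d@x-.026)*1e3).round(2),((d@y+.144)*1e3).round(2),"polar r,ang",(np.hypot(*d)*1e3).round(1),np.arctan2(d@x*-1,-(d@y)).round(3), "target slot",((h+.026*x-.144*y)*1e3).round(1),"q",o["q"].round(2))
E
python3 st.py
```

```text
Traceback (most recent call last):
  File "st.py", line 6, in <module>
    print("t",o["time"],"pos",np.round(o["position"]*1e3,2),"yaw",np.degrees(np.arctan2(R[1,1],R[0,1])).round(2),"zax",R[:,2].round(4),"F",o["ft_force"].round(2),"M",o["moment"].round(3),"w",o["grip_width"].round(4))
                                                                                                                                                                                               ^^^^^^^^^^^^^^^^^^^^^
AttributeError: 'float' object has no attribute 'round'
```

Request:
move_arm(rows=[5,-5,-10,0,0,0,1,6,-6,-15,0,0,0,1,0,0,-15,0,0,0,1,0,0,-15,0,0,0,1,0,0,-15,0,0,0,1,0,0,0,0,0,0,1,0,0,0,0,0,0,1])

```text
time: 3.8
position: [0.6343, 0.0242, 0.1896]
tool_rot: [0.07, 0.998, 0.0, -0.001]
ft_force: [0.7, 0.2, -0.5]
grip_width: 0.0006
```

```bash
sed -i 's/o\["grip_width"\].round(4)/o["grip_width"]/' st.py; python3 st.py
python3 - <<'E'
from h import *
for n in ("scene","top"):
    c=robot.camera(n); cv2.imwrite(f"pics/c_{n}.png",c["color"][:,:,::-1])
E
```

```text
t 3.8 pos [634.29  24.2  189.6 ] yaw 81.97 zax [-1.7e-03  2.0e-04 -1.0e+00] F [ 0.72  0.18 -0.54] M [ 0.028 -0.001  0.06 ] w 0.0006303039284139412
rel slot in locker xy mm -4.25 0.83 polar r,ang 144.8 -0.151 target slot [638.4  22.8] q [-0.14  0.58  1.44 -0.    1.13 -1.57]
```

View pics/c_scene.png

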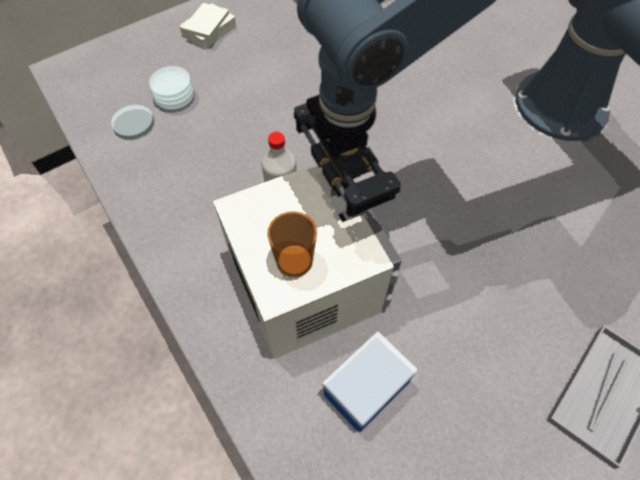

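Request:
move_arm(rows=[0,-1,-5,0,0,0,1,0,0,-5,0,0,0,1,0,0,-5,0,0,0,1,0,0,-5,0,0,0,1,0,0,-5,0,0,0,1,0,0,0,0,0,0,1])

```text
time: 4.5
position: [0.634, 0.0229, 0.1644]
tool_rot: [0.07, 0.998, 0.0, -0.001]
ft_force: [0.1, -0.0, 0.4]
grip_width: -0.0
```

Request:
move_arm(rows=[0,0,-2,0,0,0,1,0,0,-2,0,0,0,1,0,0,-2,0,0,0,1,0,0,0,0,0,0,1])

```text
time: 4.9
position: [0.6345, 0.0228, 0.1593]
tool_rot: [0.07, 0.998, 0.0, -0.0]
ft_force: [-0.1, -0.2, 0.3]
grip_width: 0.0004
```

Request:
move_arm(rows=[0,0,-1,0,0,0,1,0,0,-1,0,0,0,1,0,0,0,0,0,0,1])

```text
time: 5.2
position: [0.6346, 0.0228, 0.1574]
tool_rot: [0.07, 0.998, 0.0, -0.0]
ft_force: [0.6, 0.6, -0.2]
grip_width: 0.0003
```

Request:
move_arm(rows=[0,0,-1,0,0,0,1,0,0,-1,0,0,0,1,0,0,0,0,0,0,1])

```text
time: 5.5
position: [0.6346, 0.0228, 0.1554]
tool_rot: [0.07, 0.998, 0.0, -0.0]
ft_force: [-0.0, 0.4, 0.2]
grip_width: 0.0004
```

Request:
move_arm(rows=[0,0,-1,0,0,0,1,0,0,0,0,0,0,1])

```text
time: 5.7
position: [0.6347, 0.0228, 0.1545]
tool_rot: [0.07, 0.998, -0.0, 0.0]
ft_force: [-0.7, -0.2, -0.5]
grip_width: 0.0003
```

Request:
move_arm(rows=[0,0,-1,0,0,0,1,0,0,0,0,0,0,1])

```text
time: 5.9
position: [0.6348, 0.0228, 0.154]
tool_rot: [0.07, 0.998, -0.0, 0.0]
ft_force: [-1.2, 0.6, 4.0]
grip_width: 0.0008
```

Request:
move_arm(rows=[0,0,-1,0,0,0,1,0,0,0,0,0,0,1])

```text
time: 6.1
position: [0.6348, 0.0228, 0.1528]
tool_rot: [0.07, 0.998, -0.0, 0.0]
ft_force: [-0.4, 0.1, 3.9]
grip_width: 0.0007
```

Request:
move_arm(rows=[0,0,-1,0,0,0,1,0,0,0,0,0,0,1])

```text
time: 6.3
position: [0.6348, 0.0229, 0.1516]
tool_rot: [0.07, 0.998, -0.0, 0.0]
ft_force: [-2.1, 0.5, 3.8]
grip_width: 0.0009
```

Request:
move_arm(rows=[0,0,-1,0,0,0,1,0,0,0,0,0,0,1])

```text
time: 6.5
position: [0.6348, 0.0228, 0.1505]
tool_rot: [0.07, 0.998, -0.0, 0.0]
ft_force: [-1.6, 0.5, 4.6]
grip_width: 0.0003
```

Request:
move_arm(rows=[0,0,-1,0,0,0,1,0,0,0,0,0,0,1])

```text
time: 6.7
position: [0.6348, 0.0228, 0.1495]
tool_rot: [0.07, 0.998, 0.0, 0.0]
ft_force: [-0.4, 0.3, 4.8]
grip_width: 0.0004
```

Request:
move_arm(rows=[0,0,-1,0,0,0,1,0,0,0,0,0,0,1])

```text
time: 6.9
position: [0.6348, 0.0228, 0.1485]
tool_rot: [0.07, 0.998, -0.0, 0.0]
ft_force: [-0.7, -0.2, 5.4]
grip_width: 0.0003
```

Request:
move_arm(rows=[0,0,-1,0,0,0,1,0,0,0,0,0,0,1])

```text
time: 7.1
position: [0.6348, 0.0228, 0.1476]
tool_rot: [0.07, 0.998, -0.0, 0.0]
ft_force: [-1.2, -0.3, 4.5]
grip_width: 0.0004
```

Request:
move_arm(rows=[0,0,-1,0,0,0,1,0,0,0,0,0,0,1])

```text
time: 7.3
position: [0.6348, 0.0228, 0.1467]
tool_rot: [0.07, 0.998, -0.0, 0.0]
ft_force: [-1.6, 0.4, 5.8]
grip_width: 0.0003
```

Request:
move_arm(rows=[0,0,-1,0,0,0,1,0,0,0,0,0,0,1])

```text
time: 7.5
position: [0.6347, 0.0228, 0.1457]
tool_rot: [0.07, 0.998, -0.0, 0.0]
ft_force: [-2.0, -0.3, 4.9]
grip_width: 0.0003
```

Request:
move_arm(rows=[0,0,-1,0,0,0,1,0,0,0,0,0,0,1])

```text
time: 7.7
position: [0.6348, 0.0228, 0.1452]
tool_rot: [0.07, 0.998, -0.0, 0.0]
ft_force: [-1.6, 0.8, 6.5]
grip_width: 0.0004
```

Request:
move_arm(rows=[0,0,-0.5,0,0,0,1,0,0,0,0,0,0,1])

```text
time: 7.9
position: [0.6348, 0.0228, 0.1452]
tool_rot: [0.07, 0.998, -0.0, 0.0]
ft_force: [-2.2, -0.3, 9.0]
grip_width: 0.0002
```

Request:
move_arm(rows=[0,0,1,0,0,0,1,0,0,0.7,0,0,0,1,0,0,0,0,0,0,1])

```text
time: 8.2
position: [0.6348, 0.0228, 0.1462]
tool_rot: [0.07, 0.998, -0.0, 0.0]
ft_force: [-2.5, -0.4, 5.2]
grip_width: 0.0002
```

```bash
python3 st.py
python3 - <<'E'
from h import *
y=np.array([0.030,0.210]);y/=np.linalg.norm(y);x=np.array([y[1],-y[0]]);h=np.array([.633,.169])
def P(th,n=17.5,r=144): return r*(-np.cos(th)*y-np.sin(th)*x)+n*(np.cos(th)*x-np.sin(th)*y)
p=P(0)
for th in np.r_[np.arange(0,.33,.02)]:
    q=P(th); print(round(th,3),(h*1e3+q).round(1),(q-p).round(1)); p=q
E
```

```text
t 8.2 pos [634.79  22.81 146.17] yaw 81.94 zax [ 4.e-04 -1.e-04 -1.e+00] F [-2.51 -0.4   5.22] M [ 0.065  0.275 -0.031] w 0.00020280267988018522
rel slot in locker xy mm -3.55 -0.47 polar r,ang 146.2 -0.154 target slot [638.4  22.8] q [-0.14  0.63  1.48 -0.    1.04 -1.57]
0.0 [630.  24.] [0. 0.]
0.02 [627.1  24.1] [-2.9  0.1]
0.04 [624.2  24.2] [-2.9  0.1]
0.06 [621.3  24.4] [-2.9  0.2]
0.08 [618.4  24.7] [-2.9  0.3]
0.1 [615.5  25. ] [-2.9  0.3]
0.12 [612.6  25.4] [-2.9  0.4]
0.14 [609.8  25.8] [-2.9  0.4]
0.16 [606.9  26.3] [-2.9  0.5]
0.18 [604.   26.9] [-2.8  0.6]
0.2 [601.2  27.5] [-2.8  0.6]
0.22 [598.4  28.1] [-2.8  0.7]
0.24 [595.6  28.9] [-2.8  0.7]
0.26 [592.8  29.6] [-2.8  0.8]
0.28 [590.   30.5] [-2.8  0.8]
0.3 [587.2  31.3] [-2.8  0.9]
0.32 [584.5  32.3] [-2.7  0.9]
```

Request:
move_arm(rows=[-1.5,0.1,0.2,0,0,0,1,-1.5,0.1,0,0,0,0,1,-1.5,0.1,0,0,0,0,1,0,0,0,0,0,0,1])

```text
time: 8.6
position: [0.6317, 0.0229, 0.1467]
tool_rot: [0.07, 0.998, -0.0, 0.002]
ft_force: [0.5, -0.4, 6.4]
grip_width: 0.0005
```

Request:
move_arm(rows=[-1.5,0.1,-0.2,0,0,0,1,-1.5,0.1,0,0,0,0,1,0,0,0,0,0,0,1])

```text
time: 8.9
position: [0.6287, 0.0231, 0.1465]
tool_rot: [0.07, 0.998, -0.0, 0.002]
ft_force: [1.1, -0.7, 6.0]
grip_width: 0.0005
```

Request:
move_arm(rows=[-1.5,0.1,0,0,0,0,1,-1.5,0.1,0,0,0,0,1,0,0,0,0,0,0,1])

```text
time: 9.2
position: [0.6257, 0.0233, 0.1465]
tool_rot: [0.07, 0.998, -0.0, 0.002]
ft_force: [1.4, -1.3, 5.1]
grip_width: 0.0005
```

Request:
move_arm(rows=[-1,0.1,0,0,0,0,1,0,0,0,0,0,0,1])

```text
time: 9.4
position: [0.6248, 0.0234, 0.1465]
tool_rot: [0.07, 0.998, -0.0, 0.002]
ft_force: [1.4, -0.4, 5.3]
grip_width: 0.0004
```

Request:
move_arm(rows=[-1.5,0.1,0,0,0,-0.01,1,-1.5,0.1,0,0,0,-0.01,1,0,0,0,0,0,0,1])

```text
time: 9.7
position: [0.6217, 0.0236, 0.1465]
tool_rot: [0.081, 0.997, -0.0, 0.002]
ft_force: [-0.4, 1.2, 5.9]
grip_width: 0.0005
```

Request:
move_arm(rows=[-1.5,0.2,0,0,0,-0.015,1,-1.5,0.2,0,0,0,-0.015,1,0,0,0,0,0,0,1])

```text
time: 10.0
position: [0.6186, 0.024, 0.1464]
tool_rot: [0.095, 0.995, -0.0, 0.002]
ft_force: [1.3, -0.4, 4.9]
grip_width: 0.0005
```

Request:
move_arm(rows=[-2,0.3,0,0,0,-0.015,1,-2,0.3,0,0,0,-0.015,1,-2,0.3,0,0,0,-0.015,1,0,0,0,0,0,0,1])

```text
time: 10.4
position: [0.6124, 0.0248, 0.1464]
tool_rot: [0.118, 0.993, -0.0, 0.002]
ft_force: [1.0, -0.5, 4.6]
grip_width: 0.0001
```

```bash
python3 st.py
python3 - <<'E'
from h import *
for n in ("scene","top"):
    c=robot.camera(n); cv2.imwrite(f"pics/d_{n}.png",cv2.resize(c["color"][120:320,220:460],None,fx=3,fy=3)[:,:,::-1])
E
```

```text
t 10.4 pos [612.4   24.82 146.4 ] yaw 76.48 zax [ 3.1e-03 -6.0e-04 -1.0e+00] F [ 1.04 -0.49  4.58] M [-0.027 -0.039 -0.028] w 9.313813151230228e-05
rel slot in locker xy mm -26.0 -1.64 polar r,ang 145.6 0.0 target slot [638.4  22.8] q [-0.14  0.6   1.54 -0.    1.   -1.48]
```

View pics/d_scene.png

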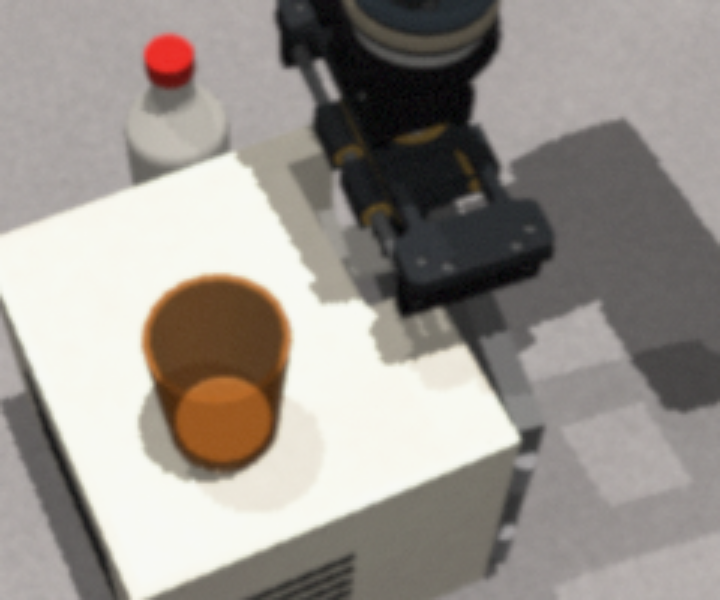

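View pics/d_top.png

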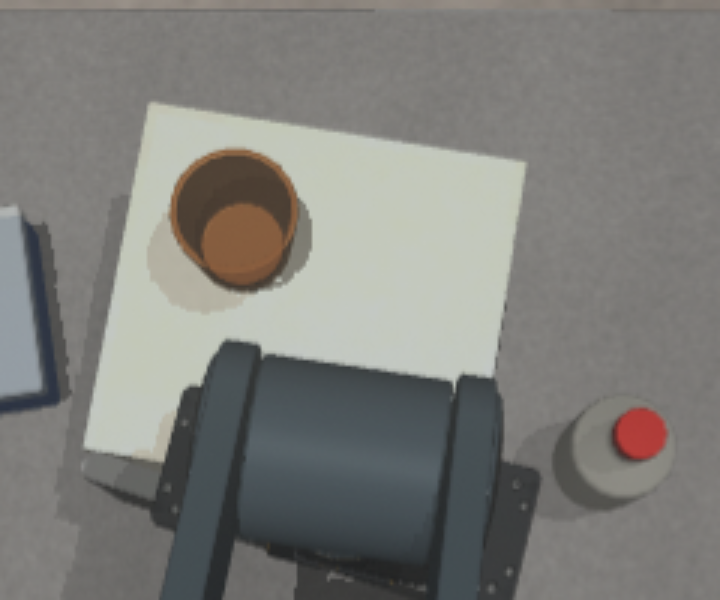

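Request:
move_arm(rows=[-2.9,0.4,0,0,0,-0.02,1,-2.9,0.5,0,0,0,-0.02,1,-2.9,0.5,0,0,0,-0.02,1,-2.8,0.6,0,0,0,-0.02,1,-2.8,0.6,0,0,0,-0.02,1,-2.8,0.7,0,0,0,-0.02,1,-2.8,0.7,0,0,0,-0.02,1,-2.8,0.8,0,0,0,-0.02,1,-2.8,0.8,0,0,0,-0.02,1,-2.8,0.9,0,0,0,-0.02,1,0,0,0,0,0,0,1])

```text
time: 11.6
position: [0.5844, 0.0322, 0.1465]
tool_rot: [0.217, 0.976, 0.001, 0.002]
ft_force: [1.0, 1.7, 5.4]
grip_width: 0.0003
```

Request:
move_arm(rows=[0,0,4,0,0,0,1,0,0,4,0,0,0,1,0,0,4,0,0,0,1,0,0,2,0,0,0,1,0,0,0,0,0,0,1])

```text
time: 12.1
position: [0.5822, 0.0314, 0.1594]
tool_rot: [0.216, 0.976, -0.0, -0.001]
ft_force: [-0.3, 0.3, 0.3]
grip_width: 0.0009
```

```bash
python3 st.py
python3 - <<'E'
from h import *
for n in ("scene",):
    c=robot.camera(n); cv2.imwrite(f"pics/e_{n}.png",cv2.resize(c["color"][120:320,220:460],None,fx=3,fy=3)[:,:,::-1])
y=np.array([0.030,0.210]);y/=np.linalg.norm(y);x=np.array([y[1],-y[0]]);h=np.array([.633,.169])
def P(th,n=17.5,r=144): return r*(-np.cos(th)*y-np.sin(th)*x)+n*(np.cos(th)*x-np.sin(th)*y)
p=P(0.3)
for th in np.arange(0.3,1.6,.05):
    q=P(th); print(round(th,3),(h*1e3+q).round(1),(q-p).round(1)); p=q
E
```

```text
t 12.1 pos [582.24  31.41 159.42] yaw 65.03 zax [-1.5e-03 -2.0e-04 -1.0e+00] F [-0.3   0.34  0.32] M [-0.035 -0.004  0.008] w 0.0009088298697992829
rel slot in locker xy mm -56.8 0.61 polar r,ang 146.7 0.212 target slot [638.4  22.8] q [-0.14  0.55  1.6  -0.    0.99 -1.27]
0.3 [587.2  31.3] [0. 0.]
0.35 [580.4  33.8] [-6.8  2.5]
0.4 [573.7  36.6] [-6.7  2.8]
0.45 [567.2  39.7] [-6.5  3.1]
0.5 [560.8  43.2] [-6.4  3.5]
0.55 [554.6  46.9] [-6.2  3.8]
0.6 [548.6  51. ] [-6.   4.1]
0.65 [542.8  55.4] [-5.8  4.4]
0.7 [537.2  60. ] [-5.6  4.6]
0.75 [531.9  65. ] [-5.3  4.9]
0.8 [526.8  70.1] [-5.1  5.2]
0.85 [522.   75.6] [-4.8  5.4]
0.9 [517.5  81.2] [-4.5  5.7]
0.95 [513.3  87.1] [-4.2  5.9]
1.0 [509.3  93.2] [-3.9  6.1]
1.05 [505.7  99.5] [-3.6  6.3]
1.1 [502.4 105.9] [-3.3  6.4]
1.15 [499.4 112.5] [-3.   6.6]
1.2 [496.7 119.3] [-2.7  6.7]
1.25 [494.4 126.2] [-2.3  6.9]
1.3 [492.4 133.1] [-2.  7.]
1.35 [490.8 140.2] [-1.6  7.1]
1.4 [489.6 147.3] [-1.3  7.1]
1.45 [488.7 154.5] [-0.9  7.2]
1.5 [488.1 161.8] [-0.5  7.2]
1.55 [487.9 169. ] [-0.2  7.2]
```

View pics/e_scene.png

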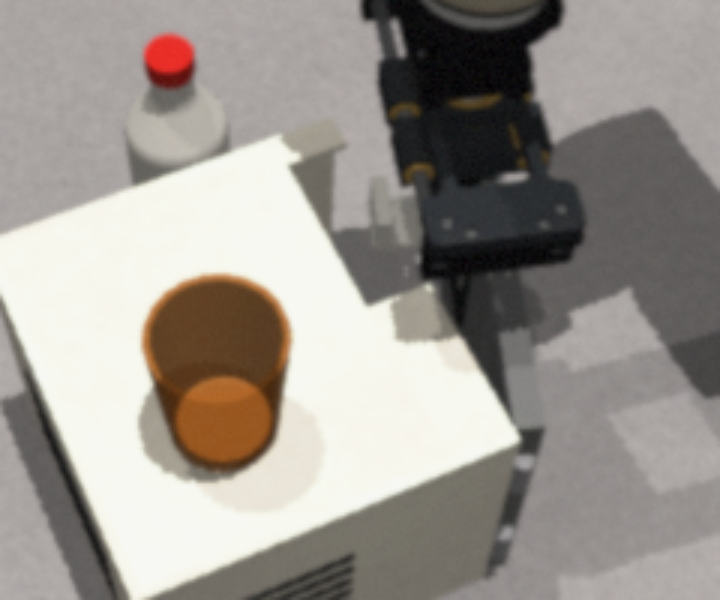

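Request:
move_arm(rows=[-6.7,2.8,0,0,0,-0.05,1,-6.5,3.1,0,0,0,-0.05,1,-6.4,3.5,0,0,0,-0.05,1,-6.2,3.8,0,0,0,-0.05,1,-6,4.1,0,0,0,-0.05,1,-5.8,4.4,0,0,0,-0.05,1,-5.6,4.6,0,0,0,-0.05,1,-5.3,4.9,0,0,0,-0.05,1,-5.1,5.2,0,0,0,-0.05,1,-4.8,5.4,0,0,0,-0.05,1])

```text
time: 13.15
position: [0.5242, 0.0729, 0.1594]
tool_rot: [0.452, 0.892, -0.001, 0.0]
ft_force: [0.3, -1.9, -0.5]
grip_width: 0.0005
```

```bash
python3 st.py
python3 - <<'E'
from h import *
for n in ("scene",):
    c=robot.camera(n); cv2.imwrite(f"pics/f_{n}.png",cv2.resize(c["color"][120:320,220:460],None,fx=3,fy=3)[:,:,::-1])
E
```

```text
t 13.15 pos [524.23  72.89 159.4 ] yaw 36.27 zax [-4.0e-04 -1.2e-03 -1.0e+00] F [ 0.29 -1.85 -0.53] M [-0.282 -0.111  0.012] w 0.0004914970466083552
rel slot in locker xy mm -120.08 33.47 polar r,ang 145.1 0.705 target slot [638.4  22.8] q [-0.07  0.49  1.74 -0.    0.92 -0.7 ]
```

View pics/f_scene.png

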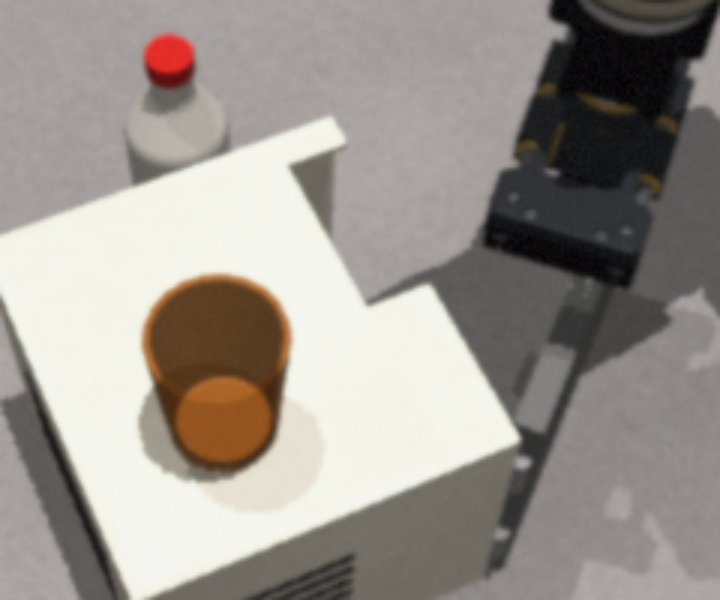

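Request:
move_arm(rows=[-4.5,5.7,0,0,0,-0.05,1,-4.2,5.9,0,0,0,-0.05,1,-3.9,6.1,0,0,0,-0.05,1,-3.6,6.3,0,0,0,-0.05,1,-3.3,6.4,0,0,0,-0.05,1,-3,6.6,0,0,0,-0.05,1,-2.7,6.7,0,0,0,-0.05,1,-2.3,6.9,0,0,0,-0.05,1,-2,7,0,0,0,-0.05,1,-1.6,7.1,0,0,0,-0.05,1,-1.3,7.1,0,0,0,-0.05,1])

```text
time: 14.3
position: [0.4912, 0.1448, 0.1594]
tool_rot: [0.677, 0.736, -0.001, -0.0]
ft_force: [-0.6, -1.7, 0.2]
grip_width: 0.0004
```

Request:
move_arm(rows=[-0.7,5,0,0,0,-0.04,1,-0.4,4,0,0,0,-0.03,1,-0.3,3,0,0,0,-0.02,1,0,2,0,0,0,0,1,0,0,0,0,0,0,1,0,0,0,0,0,0,1])

```text
time: 14.9
position: [0.491, 0.1593, 0.1597]
tool_rot: [0.709, 0.705, 0.0, 0.0]
ft_force: [-0.0, 0.1, -0.2]
grip_width: 0.0002
```

```bash
python3 st.py
python3 - <<'E'
from h import *
for n in ("scene",):
    c=robot.camera(n); cv2.imwrite(f"pics/g_{n}.png",cv2.resize(c["color"][120:320,220:460],None,fx=3,fy=3)[:,:,::-1])
E
```

```text
t 14.9 pos [491.02 159.29 159.73] yaw -0.27 zax [ 6.e-04  3.e-04 -1.e+00] F [-0.02  0.12 -0.24] M [-0.122  0.065  0.008] w 0.00022225199252540577
rel slot in locker xy mm -165.18 114.31 polar r,ang 142.3 1.361 target slot [638.4  22.8] q [0.1  0.47 1.77 0.   0.9  0.1 ]
```

View pics/g_scene.png

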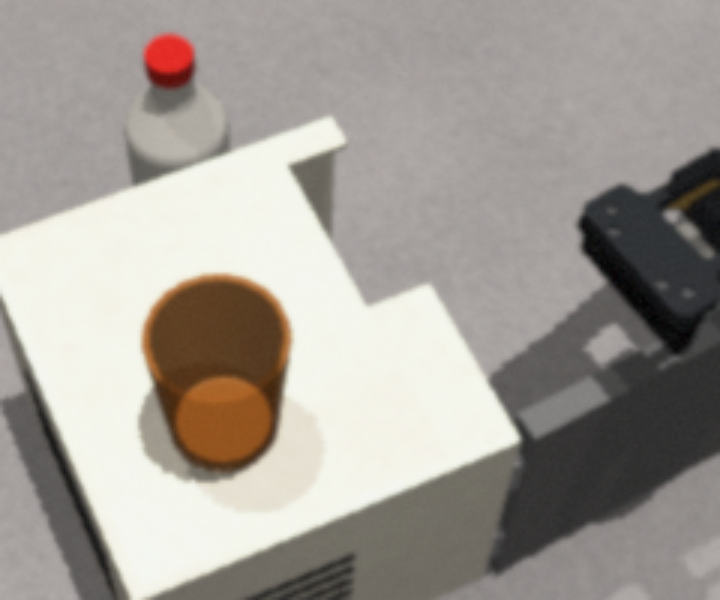

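Request:
move_arm(rows=[0,-2,0,0,0,0,1,0,-2,1,0,0,0,1,0,0,10,0,0,0,1,0,0,20,0,0,0,1,0,0,20,0,0,0,1,0,0,20,0,0,0,1,0,-10,20,0,0,0,1,0,-30,10,0,0,0,1,0,-30,0,0,0,0,1,0,-30,0,0,0,0,1,0,0,0,0,0,0,1,0,0,0,0,0,0,1])

```text
time: 16.15
position: [0.4908, 0.0549, 0.2614]
tool_rot: [0.71, 0.705, 0.0, 0.0]
ft_force: [0.5, -1.0, -0.4]
grip_width: 0.0004
```

```bash
python3 st.py
python3 - <<'E'
from h import *
for n in ("scene","top"):
    c=robot.camera(n); np.savez(f"h_{n}.npz",**c); cv2.imwrite(f"pics/h_{n}.png",c["color"][:,:,::-1])
    a=dict(np.load(f"a_{n}.npz"))
    for th in ("door_corner","hinge","slot","wash_bottle","tip_box","funnel_cup"):
        r=robot.spot_point(n,th)
        if r: print(n,th,np.round(r[0]["at"]),round(r[0]["conf"],2),np.round(pt(c,r[0]["at"],z=.18),4))
E
```

```text
t 16.15 pos [490.8   54.88 261.4 ] yaw -0.4 zax [ 8.e-04  5.e-04 -1.e+00] F [ 0.5  -0.97 -0.4 ] M [-0.078  0.045 -0.007] w 0.0003719545035769082
rel slot in locker xy mm -150.63 10.91 polar r,ang 182.3 0.753 target slot [638.4  22.8] q [-0.12  0.3   1.71  0.    1.13 -0.11]
scene door_corner [509. 202.] 0.78 [0.421  0.1849 0.18  ]
scene hinge [395. 262.] 0.83 [0.6385 0.1685 0.18  ]
scene slot [339. 196.] 0.82 [0.64   0.0255 0.18  ]
scene wash_bottle [504. 204.] 0.65 [0.4307 0.1837 0.18  ]
scene tip_box [365. 386.] 0.56 [0.7831 0.2916 0.18  ]
scene funnel_cup [294. 260.] 0.91 [0.7617 0.083  0.18  ]
top door_corner [335. 273.] 0.33 [0.6382 0.0253 0.18  ]
top hinge [249. 276.] 0.82 [0.6322 0.1695 0.18  ]
top slot [333. 272.] 0.66 [0.6397 0.0286 0.18  ]
top wash_bottle [417. 273.] 0.82 [ 0.64   -0.1105  0.18  ]
top tip_box [216. 229.] 0.83 [0.7121 0.2286 0.18  ]
top funnel_cup [299. 204.] 0.83 [0.7562 0.088  0.18  ]
```

View pics/h_scene.png

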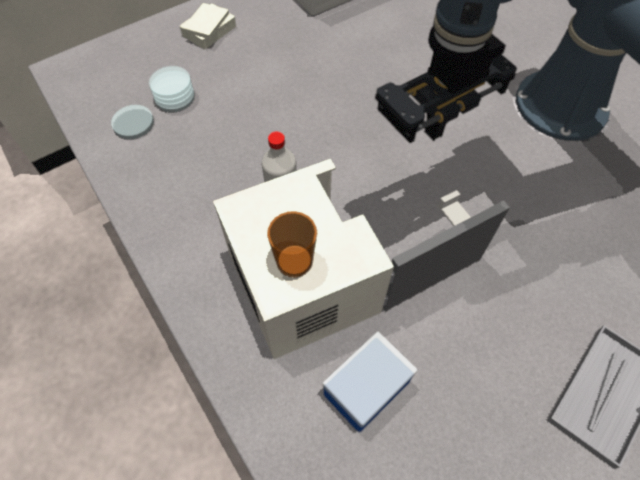

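View pics/h_top.png

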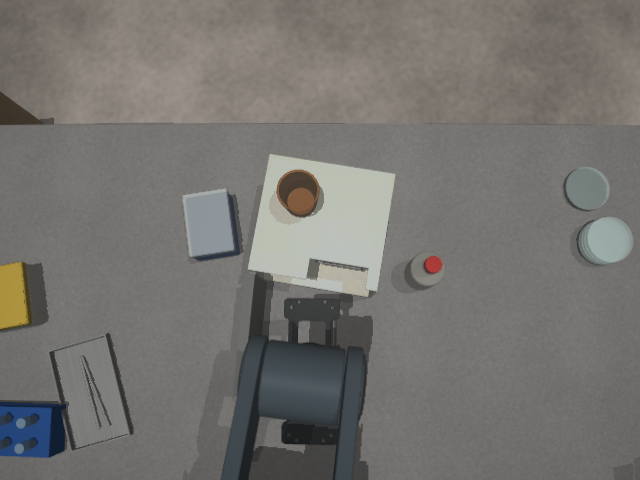

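```bash
python3 -c "
from rig import robot
print(robot.hand_in(), robot.get_obs()['time'])"
```

```text
the job is handed in; nothing more can be done
the job is handed in; nothing more can be done
```

The locker door is open at about 1.5 rad (86°) and standing on its own; I handed the job in at about 17 s of the 72 s allowed. `hand_in` gives no verdict, so I don't have a pass or fail.

- **Hook:** I pressed it with the shut fingers in 1 mm steps. I first touched it at z = 154 mm, and it met the keeper's sill 8.8 mm further down. The most force I read on it was 9 N. I backed off about 1 mm before drawing the door.
- **Door:** It came out past the keeper with about 1–2 N of sideways force. At about 0.3 rad I raised the fingers clear of the hook, then swung the door on at about 0.5 rad/s and backed the arm away.
- **Last checks:** The door's corner and hinge in the scene camera put the angle at about 1.50 rad. The force on the tool read zero, within its noise, once it was clear. The bottle, box and cup stand where they did in the first pictures.
- **Checks that disagreed:** In the last pictures the network put the bottle (scene camera) and the door corner (top camera, confidence 0.33) in clearly wrong places, so I dropped both. I judged the hook to have sprung back from the contact force dropping away and from the picture, not from a measurement of its position.

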